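Tip the spent cells into the collection box and shut it

ROBOT

A 7-joint arm with a two-finger parallel gripper is mounted at the origin on the work surface. World frame = base frame: x ahead of the robot, y to its left, z up, the work surface at z = 0. Lengths are in m, angles in rad, forces in N, time in s.
With the tool pointing down it reaches from about 0.425 to 1.025 m from the base axis. Payload 9.4 kg.
Tool frame: the origin (TCP) lies between the finger pads; the fingertips stand 22 mm ahead of it and the grasp point (between the pads) lies 3 mm ahead of it; z points along the fingers, y is the line along which they close (so a half turn about z gives the same grasp; the last joint's range is limited). The gripper opens to 85 mm and grips with 20 to 120 N. Pads are 22 mm wide; open, the fingers measure 114 mm over their backs; the gripper's body (76 mm by 85 mm) begins 54 mm behind the grasp point. The pads swing forward as they close: fully open they stand 13 mm farther back than shut.
Start: joints at [1.183, 0.599, -0.003, 1.599, 0.002, 0.943, -0.08], TCP at [0.222, -0.69, 0.253] pointing down, gripper open.
Joint ranges: [-2.57, 2.57], [-0.35, 1.97], [-1.29, 1.29], [0.11, 2.56], [-1.05, 4.19], [0.11, 1.86], [-2.63, 2.63]. Speed limits (rad/s): [2.22, 2.22, 3.01, 3.01, 3.14, 3.14, 3.14].

INTERFACE

Orientations are given as a rotation vector (axis times angle).
In Python, from workcell import manip, eyes gives the robot as it stands.
- The arm moves only by the tool send_rows, never from a script. Its argument "moves" is a list of rows, each a list of 6 numbers: the shift along the tool's x, y, z in cm, then the turn, a rotation vector about the tool's x, y, z in degrees. In form: [[tx, ty, tz, ax, ay, az], ...]. A call has 1 to 12 rows; each row is the pose to reach, as a shift and turn from the pose commanded when the call began, along the tool's axes at that moment; what a row does not reach only later rows make up. A row lasts 1/12 s, in which the tool goes at most 41.7 mm and 7.16 degrees, less where a joint would pass 70% of its speed; a pose out of reach is approached as far as the arm can. A call with a gripper value outside its range is refused whole. "jaw" is the opening in per cent of the stroke, from 0 (shut) to 100 (fully open), set as the call begins (left out, the last holds). The fingers move at their own pace and stop on an object; "newtons" is the grip in N (left out, the last holds). Time passes only in rows, so rows that repeat a pose let the fingers close. It gives the time, the measured TCP pose, the force, the opening and the grip force at its end, in the units of the state.
- manip.read_state(): the state, without advancing time (a new reading comes with each control period).
- eyes.camera(name): name is "scene" or "top" or "wrist"; returns the picture (400x640x3 uint8, red, green, blue); there is no depth.
- eyes.camera_info(name): a dict with "mtx" (3x3 intrinsics, pixels), "world_from_camera" (4x4, takes a point from camera to world coordinates). Camera axes: x right, y up, looking along -z (the intrinsics and any distortion apply to the point x, -y, -z); pixel columns grow to the right and rows downward; lengths in m; the calibration is good to about 2 mm. A picture is of the moment at which its call begins: read the wrist's pose just before it. camera_info takes no time and is no camera call; for the wrist camera it gives the pose at the moment of the call.
- manip.finish_job(): hands the job in; it is judged then, once.
Trained networks look in the newest picture that a camera, given by its name, has taken for a name from the list of things; names that differ only in an ending like _2 or _b are one class to them, and where a whole thing is asked for, a point or a joint stands for the part that bears it (a point fixed in the world has none). Each returns a list of dicts, best first, with "confidence" (0 to 1); they miss things now and then, are a little off and sometimes report something else, mostly with a low value. They report only what shows in the picture. A call takes as long as a camera call. They do not tell look-alikes from the thing itself.
- eyes.regions_of(thing, camera): "pixels" (400x640 bool, what is visible of it) and "rect" ([centre column, centre row, width, height] in pixels, round what is visible of it).
The state is a dict: "clock": time; "joints": joint angles; "joint_velocities": joint speeds; "joint_torque": joint torques, N m; "ee_pos": TCP position; "eef_rot": TCP orientation; "force": force on the tool from outside, world axes, zero at the start; "ft_torque": the same for the moment, N m; "gripper_width": finger opening in m; "grip_force": force on a finger pad.
Only numpy, scipy, OpenCV 4.12 (cv2) and the standard library are available. Lean on these libraries where they do the work, as an engineer would, in place of code of your own. Each camera call takes 0.05 s, during which the arm holds its last target. There are 200 camera calls.

TASK

Pick up the aluminium chute with the three spent cells lying in it, tip it so that they slide out of its open end through the square mouth of the grey collection box, without spilling one on the bench or touching the cells with the gripper. Then set the empty chute down flat and upright on the bench and shut the box's lid fully. Do not push or knock over anything else on the bench.

Things in the scene. Friction and masses are not known exactly. Their poses are not given: they have to be found in the camera images.
- chute: Straight aluminium U-channel, 220 mm long, 32 mm wide and 30 mm high outside; floor 6 mm and walls 4 mm thick; open on top and at its +x end, closed by a 4 mm wall at its -x end. 150 g (may be 120 to 210 g). Origin: centre of its underside; x along it towards the open end, z up when upright. The cells begin to slide when it is tilted 18 to 26 degrees. It can be gripped across its two side walls near the middle of its length, at the start standing level on the bench.
- chute_lip (a point): Middle of the chute's open end on the upper face of its floor: 110 mm along x and 6 mm above the chute's origin.
- cell0: Spent cylindrical cell, 18 mm diameter and 65 mm long, dark grey with metal ends, about 45 g; origin at its centre, x along its axis. At the start it lies lengthwise on the chute's floor, next to the closed end.
- cell1: Spent cylindrical cell, 18 mm diameter and 65 mm long, dark grey with metal ends, about 45 g; origin at its centre, x along its axis. At the start it lies lengthwise on the chute's floor, in the middle.
- cell2: Spent cylindrical cell, 18 mm diameter and 65 mm long, dark grey with metal ends, about 45 g; origin at its centre, x along its axis. At the start it lies lengthwise on the chute's floor, next to the open end.
- cell_box: Fixed grey metal collection box, 120 mm by 120 mm, 105 mm high; origin: centre of its underside, z up. Its 5 mm top plate has one square hole, 62 mm by 62 mm, in the centre, sides along the box's x and y; below it the box is hollow, 110 mm by 110 mm inside, floor 10 mm above the bench. The lid's hinge runs along y at the top of its +x side.
- mouth (a point): Centre of the square hole, level with the upper face of the top plate (105 mm above the box's underside).
- lid (a joint): Hinge angle of the box's lid, rad: 0 shut flat on the box, 1.57 standing upright, up to 2.2 leaning back away from the mouth. Starts at 1.7 to 2.1. Stiff hinge: the lid stays where it is left and about 1 N at its free edge moves it. Lid plate 120 mm by 120 mm, 5 mm thick, with a 12 mm tab 40 mm wide beyond the middle of its free edge; 120 g. Shut, its top is 111 mm above the bench.
- lid_hinge (a point): Middle of the lid's hinge line: 60 mm along the box's x from its centre, 106 mm above its underside. The hinge axis is the box's y.
- lid_edge (a point): Middle of the lid's free edge, 120 mm from the hinge, without the tab; moves with the lid.
- transformer: Bystander: small transformer, 50 mm along its x, 50 mm along y, 46 mm high, standing beside the chute; origin: centre of its underside.
- reel: Bystander: reel of solder standing on its flange, 60 mm diameter, 40 mm high, beside the chute; origin: centre of its underside.
- spray_can: Bystander: closed can, 60 mm diameter, 210 mm high, standing beside the box, on its +y or -y side; origin: centre of its underside.
- cup: Bystander: orange cup, 72 mm diameter, 85 mm high, on the box's other side; origin: centre of its underside.
- screwdriver: Bystander: screwdriver, 180 mm long, 26 mm thick, lying in front (-x) of the box; x along it.
- multimeter: Bystander: multimeter, 85 mm along its x, 170 mm along y, 39 mm high, lying beyond the chute and the box; origin: centre of its underside.
Mind the look-alikes: they are no part of the job. Several things have the shape of the chute; the one meant has the colours described above.

How it is judged:
By the outcome, as a careful person would: the job done as asked, in the order asked, and still so for the second after the job is handed in, with the robot touching nothing.
It also fails if it takes over 72 s, if anything falls off the work surface, if the arm or the gripper's body presses on something with over 40 N, if the wrist force passes 120 N, or if a joint passes its speed limit or range.

## Working session

There is one attempt and no reset: what is moved stays moved. The work goes in short steps, Python scripts to look and compute and a tool call to move; the robot and the scene stay as the last step left them, time stands still between calls to the robot, and variables do not carry over. Pictures are saved under pics/ and viewed, at most 10 in all, crops included, and the job is handed in when it is done.

Besides the shell and the picture viewer there is one more tool, called after "Request:" by a JSON object that holds its "method" and its "body". send_rows: Moves the arm, as the interface text tells. Its arguments: {"type":"object","properties":{"moves":{"type":"array","items":{"type":"array","items":{"type":"number"}}},"jaw":{"type":"number"},"newtons":{"type":"number"}},"required":["moves"]}

```bash
ls; mkdir -p pics; python3 - <<'E'
from workcell import manip, eyes
import cv2, numpy as np
print(manip.read_state())
for n in("scene","top"):
    im=eyes.camera(n); cv2.imwrite(f"pics/{n}0.png",im[:,:,::-1])
    i=eyes.camera_info(n); print(n,np.round(i["mtx"],1).tolist(),np.round(i["world_from_camera"],4).tolist(),[k for k in i])
E
```

```text
pics
{'clock': 0.0, 'joints': array([ 1.18328546,  0.60014629, -0.00254041,  1.60010714,  0.00177048,
        0.94287236, -0.07978048]), 'joint_velocities': array([-2.83396360e-04,  2.96043303e-04,  4.71559903e-04, -2.61578896e-04,
        2.85182573e-04,  3.81546624e-05,  7.01969171e-04]), 'joint_torque': array([-1.81702657e-03, -7.76462317e+01,  1.56421635e+00, -2.58005905e+01,
        1.22712896e-02,  9.07510315e-03,  3.66128154e-05]), 'ee_pos': array([ 0.22159337, -0.68986636,  0.25240977]), 'eef_rot': array([-3.10224704e+00, -4.86117639e-01,  5.54721825e-04]), 'force': array([ 0.74343117, -0.71736768,  0.53166973]), 'ft_torque': array([-0.0015561 , -0.02734038,  0.01793949]), 'grip_force': 0.0, 'gripper_width': 0.08581379331252449}
scene [[427.4, 0.0, 321.6], [0.0, 427.4, 192.4], [0.0, 0.0, 1.0]] [[0.8434, -0.3003, 0.4455, 1.0993], [0.5372, 0.469, -0.701, -0.8096], [0.0016, 0.8306, 0.5569, 0.7259], [0.0, 0.0, 0.0, 1.0]] ['mtx', 'world_from_camera']
top [[504.5, 0.0, 319.3], [0.0, 504.5, 200.4], [0.0, 0.0, 1.0]] [[0.0102, 0.9969, -0.0782, 0.4993], [-0.9999, 0.0093, -0.0121, -0.0109], [-0.0113, 0.0783, 0.9969, 1.3778], [0.0, 0.0, 0.0, 1.0]] ['mtx', 'world_from_camera']
```

View pics/scene0.png

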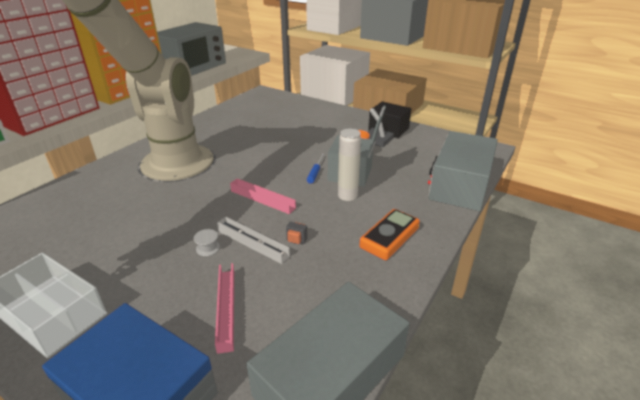

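View pics/top0.png

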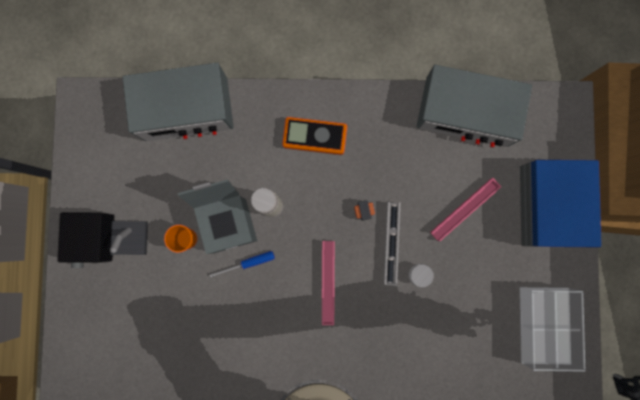

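Candidates for the chute: the aluminium U-channel at top (392,243), and two red/pink channels at (328,283) and (466,210). I choose the aluminium one with cells. The box is at (222,222) with its lid up behind it, the can at (265,200), the cup at (180,238) and the screwdriver at (242,265).

```bash
cat > h.py <<'E'
from workcell import manip, eyes
import cv2, numpy as np
from scipy.spatial.transform import Rotation as R
def ray(n,u,v,z,info=None):
    i=info or eyes.camera_info(n); T=np.array(i["world_from_camera"]); K=np.array(i["mtx"])
    d=T[:3,:3]@np.array([(u-K[0,2])/K[0,0],-(v-K[1,2])/K[1,1],-1]); o=T[:3,3]
    return o+d*(z-o[2])/d[2]
def proj(n,p,info=None):
    i=info or eyes.camera_info(n); T=np.array(i["world_from_camera"]); K=np.array(i["mtx"])
    q=T[:3,:3].T@(np.asarray(p)-T[:3,3]); return np.array([K[0,2]+K[0,0]*q[0]/-q[2],K[1,2]-K[1,1]*q[1]/-q[2]])
def crop(im,x,y,w,h,s,name):
    cv2.imwrite(name,cv2.resize(im[y:y+h,x:x+w,::-1],None,fx=s,fy=s,interpolation=cv2.INTER_CUBIC))
E
python3 - <<'E'
from h import *
im=eyes.camera("top")
a=cv2.resize(im[195:295,350:450],None,fx=5.5,fy=5.5,interpolation=2)[:, :400]
b=cv2.resize(im[175:275,150:290],None,fx=5.5,fy=5.5,interpolation=2)
a=im[190:295,360:440]; b=im[170:275,150:290]
c=np.hstack([a,b]); print(c.shape); c=cv2.resize(c,None,fx=3.6,fy=3.6,interpolation=2)
cv2.imwrite("pics/c1.png",c[:,:,::-1])
for t,z in(("chute",.03),("cell0",.015),("cell_box",.105),("lid",.15),("spray_can",.21),("cup",.085),("transformer",.046),("reel",.04),("multimeter",.039),("screwdriver",.013)):
    for r in eyes.regions_of(t,"top")[:3]:
        q=r["pixels"].astype(np.uint8); pts=np.argwhere(q)[:,::-1].astype(np.float32)
        box=cv2.boxPoints(cv2.minAreaRect(pts))
        print(t,round(r["confidence"],2),np.round(r["rect"],1),len(pts),[np.round(ray("top",*p,z)[:2],3).tolist() for p in box])
E
```

```text
(105, 220, 3)
chute 0.88 [463.9 209.7  73.4  62.4] 1133 [[0.523, -0.288], [0.676, -0.454], [0.647, -0.48], [0.495, -0.314]]
chute 0.83 [394.3 242.8  14.4  84.5] 348 [[0.389, -0.165], [0.6, -0.175], [0.599, -0.211], [0.388, -0.201]]
chute 0.82 [328.4 283.9  13.3  83.7] 1039 [[0.497, -0.003], [0.497, -0.037], [0.28, -0.039], [0.279, -0.005]]
cell0 0.71 [389.5 272.5   4.7  21.3] 169 [[0.453, -0.177], [0.453, -0.193], [0.389, -0.193], [0.389, -0.177]]
cell0 0.71 [390.5 245.9   7.3  28.8] 148 [[0.52, -0.183], [0.52, -0.199], [0.456, -0.199], [0.456, -0.183]]
cell0 0.71 [394.4 217.4   7.9  22.9] 148 [[0.534, -0.184], [0.596, -0.188], [0.595, -0.205], [0.533, -0.201]]
cell_box 0.84 [218.6 216.2  81.1  69.3] 3540 [[0.614, 0.365], [0.671, 0.219], [0.501, 0.152], [0.446, 0.296]]
lid 0.79 [206.4 193.8  66.3  26.6] 959 [[0.616, 0.352], [0.654, 0.218], [0.605, 0.204], [0.567, 0.337]]
spray_can 0.7 [267.4 202.1  33.9  23.9] 654 [[0.577, 0.17], [0.627, 0.146], [0.594, 0.078], [0.544, 0.102]]
spray_can 0.67 [219.5 216.6  76.8  72. ] 3504 [[0.609, 0.334], [0.653, 0.195], [0.497, 0.144], [0.454, 0.281]]
cup 0.62 [182.7 237.6  33.4  27.3] 722 [[0.534, 0.401], [0.534, 0.318], [0.465, 0.316], [0.465, 0.398]]
transformer 0.56 [365.5 210.   19.8  20.2] 292 [[0.597, -0.083], [0.61, -0.131], [0.563, -0.143], [0.55, -0.095]]
reel 0.89 [423.4 277.1  27.7  19.8] 443 [[0.4, -0.221], [0.45, -0.247], [0.422, -0.303], [0.372, -0.278]]
reel 0.68 [315.2 135.3  68.   38.3] 2025 [[0.743, 0.109], [0.833, 0.101], [0.816, -0.069], [0.726, -0.06]]
reel 0.2 [209.4 194.6  58.5  25.7] 1030 [[0.628, 0.387], [0.668, 0.234], [0.613, 0.219], [0.573, 0.371]]
multimeter 0.61 [315.9 137.4  65.5  40.6] 1939 [[0.743, 0.108], [0.831, 0.101], [0.814, -0.067], [0.727, -0.059]]
screwdriver 0.73 [242.2 262.9  64.5  26.2] 333 [[0.412, 0.301], [0.47, 0.132], [0.448, 0.124], [0.39, 0.293]]
```

View pics/c1.png

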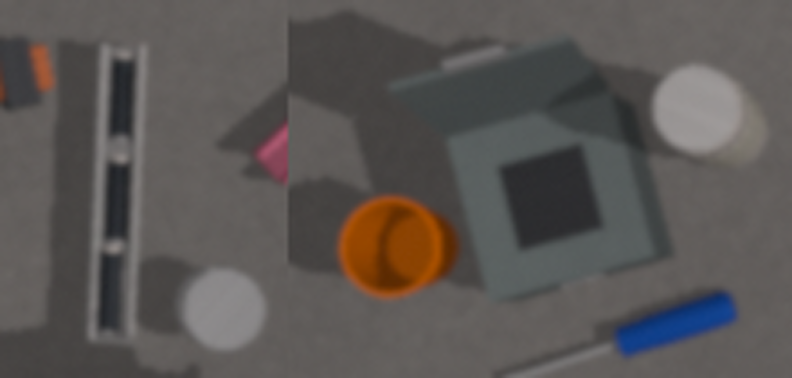

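Crop: the aluminium chute (zoom 112–124, 50–333) holds three cells end to end. The end bar at the bottom (near the robot) looks like the closed end, so the open end faces away. The hole corners in the zoom are (500,167), (580,147), (602,228) and (520,249). The lid stands on the upper (+x) side.

```bash
cat >> h.py <<'E'
def Rdown(yaw):  # tool x along heading yaw, z down
    c,s=np.cos(yaw),np.sin(yaw); return np.array([[c,s,0],[s,-c,0],[0,0,-1]])
def rel(p,Rt,s=None,p0=None,R0=None):
    s=s or manip.read_state(); R0=R.from_rotvec(s["eef_rot"]).as_matrix() if R0 is None else R0; p0=s["ee_pos"] if p0 is None else p0
    return np.round(np.r_[R0.T@(np.asarray(p)-p0)*100,np.degrees(R.from_matrix(R0.T@Rt).as_rotvec())],2).tolist()
E
python3 - <<'E'
from h import *
C=[(500,167),(580,147),(602,228),(520,249)]
P=np.array([ray("top",150+(x-288)/3.6,170+y/3.6,.105)[:2] for x,y in C]);print("hole",P.round(4),P.mean(0),[np.linalg.norm(P[i]-P[i-1]) for i in range(4)])
d=P[0]-P[3]+P[1]-P[2]; print("yaw",np.degrees(np.arctan2(d[1],d[0])))
for x,y in[(112,335),(103,47),(145,47),(92,338),(133,338)]: print(ray("top",360+x/3.6,190+y/3.6,.03).round(4))
for x,y in[(120,57),(120,150),(114,245)]: print("c",ray("top",360+x/3.6,190+y/3.6,.024).round(4))
s=manip.read_state(); M=R.from_rotvec(s["eef_rot"]).as_matrix();print(M.round(3))
for y in(-2.7,177.3): print(rel([.494,-.188,.25],Rdown(np.radians(y)),s))
i=eyes.camera_info("wrist");T=np.array(i["world_from_camera"]);print((M.T@(T[:3,3]-s["ee_pos"])).round(3),(M.T@T[:3,:3]).round(2),np.array(i["mtx"]).round())
E
```

```text
hole [[0.5559 0.2837]
 [0.5706 0.2276]
 [0.5139 0.2108]
 [0.4986 0.268 ]] [0.53474556 0.24754152] [np.float64(0.059411395384132454), np.float64(0.05789269722061508), np.float64(0.05912194383177951), np.float64(0.059205041855862485)]
yaw 15.877500249259874
[ 0.3878 -0.1864  0.03  ]
[ 0.5996 -0.1799  0.03  ]
[ 0.5999 -0.2111  0.03  ]
[ 0.3854 -0.1717  0.03  ]
[ 0.3858 -0.2018  0.03  ]
c [ 0.5927 -0.1933  0.024 ]
c [ 0.5235 -0.1932  0.024 ]
c [ 0.4532 -0.1887  0.024 ]
[[ 0.952  0.306 -0.   ]
 [ 0.306 -0.952 -0.   ]
 [-0.     0.    -1.   ]]
[41.29, -39.49, 0.32, 0.0, 0.0, 20.51]
[41.29, -39.49, 0.32, -0.01, 0.0, -159.49]
[ 0.076  0.001 -0.122] [[-0.    0.95  0.3 ]
 [ 1.    0.    0.  ]
 [ 0.    0.3  -0.95]] [[312.   0. 318.]
 [  0. 312. 207.]
 [  0.   0.   1.]]
```

Request:
{"method": "send_rows", "body": {"moves": [[10, -10, 0, 0, 0, 5], [20, -19, 0, 0, 0, 10], [41.2, -39.5, 0.3, 0, 0, 20.3], [41.2, -39.5, 0.3, 0, 0, 20.3], [41.2, -39.5, 0.3, 0, 0, 20.3], [41.2, -39.5, 0.3, 0, 0, 20.3], [41.2, -39.5, 0.3, 0, 0, 20.3], [41.2, -39.5, 0.3, 0, 0, 20.3], [41.2, -39.5, 0.3, 0, 0, 20.3], [41.2, -39.5, 0.3, 0, 0, 20.3], [41.2, -39.5, 0.3, 0, 0, 20.3], [41.2, -39.5, 0.3, 0, 0, 20.3]], "jaw": 70}}

```text
clock: 1.65
ee_pos: [0.4602, -0.2486, 0.251]
eef_rot: [3.141, -0.068, 0.001]
force: [1.3, -0.8, -0.3]
gripper_width: 0.06
grip_force: 0.0
```

Request:
{"method": "send_rows", "body": {"moves": [[0, 0, 0, 0, 0, 0], [0, 0, 0, 0, 0, 0], [0, 0, 0, 0, 0, 0]]}}

```text
clock: 1.9
ee_pos: [0.4594, -0.2507, 0.2508]
eef_rot: [3.14, -0.067, -0.0]
force: [-0.8, -0.5, -0.3]
gripper_width: 0.0597
grip_force: 0.0
```

```bash
python3 - <<'E'
from h import *
s=manip.read_state(); print(s["clock"],s["ee_pos"],s["joints"].round(3),R.from_rotvec(s["eef_rot"]).as_matrix().round(3),s["gripper_width"])
i=eyes.camera_info("wrist"); im=eyes.camera("wrist"); cv2.imwrite("pics/w1.png",im[:,:,::-1]); np.save("w1.npy",i,allow_pickle=True)
print(rel([.492,-.191,.1],Rdown(np.radians(-2.3)),s))
for p in([.603,-.196,.03],[.383,-.187,.03],[.493,-.191,.006]): print(proj("wrist",p,i))
E
```

```text
1.9 [ 0.45935413 -0.25067269  0.2508342 ] [ 0.347  0.362  0.058  2.064 -0.03   0.716 -1.189] [[ 0.999 -0.043 -0.   ]
 [-0.043 -0.999 -0.   ]
 [-0.     0.    -1.   ]] 0.059721273582424635
[3.01, -6.11, 15.08, 0.03, 0.0, -0.16]
[255.87492067  41.44066207]
[267.38743594 246.06919575]
[265.30216992 150.88148066]
```

View pics/w1.png

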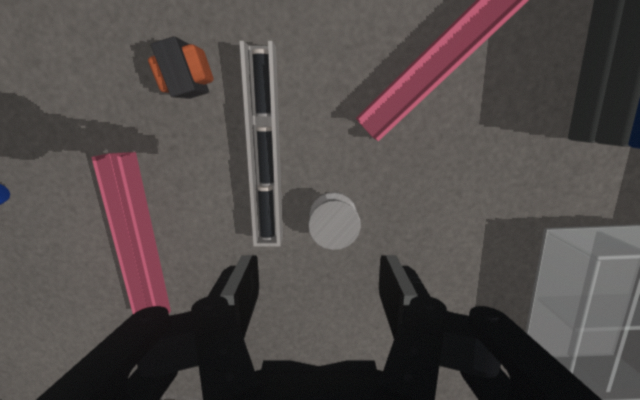

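Wrist view: the chute runs from the closed end bar at (267,244) to the open end at (256,44), where floor shows past the cell and there is no bar. This matches the predicted pixels. The red channels at (130,230) and (440,70) are the look-alikes. I'll go down now.

Request:
{"method": "send_rows", "body": {"moves": [[1.5, -3, 5, 0, 0, 0], [3, -6.1, 8, 0, 0, 0], [3, -6.1, 12, 0, 0, 0], [3, -6.1, 16, 0, 0, 0], [3, -6.1, 18, 0, 0, 0], [3, -6.1, 20, 0, 0, 0], [3, -6.1, 21.5, 0, 0, 0], [3, -6.1, 22.3, 0, 0, 0], [3, -6.1, 22.3, 0, 0, 0], [3, -6.1, 22.3, 0, 0, 0]]}}

```text
clock: 2.78
ee_pos: [0.4917, -0.1919, 0.0279]
eef_rot: [3.14, -0.071, -0.001]
force: [0.3, -0.7, 0.2]
gripper_width: 0.0599
grip_force: 0.0
```

```bash
python3 - <<'E'
from h import *
s=manip.read_state(); print(s["ee_pos"],R.from_rotvec(s["eef_rot"]).as_matrix()[:,0])
im=eyes.camera("wrist"); cv2.imwrite("pics/w2.png",im[:,:,::-1])
E
```

```text
[ 0.49170462 -0.19194332  0.02785944] [ 9.98971692e-01 -4.53364475e-02 -4.06294257e-04]
```

View pics/w2.png

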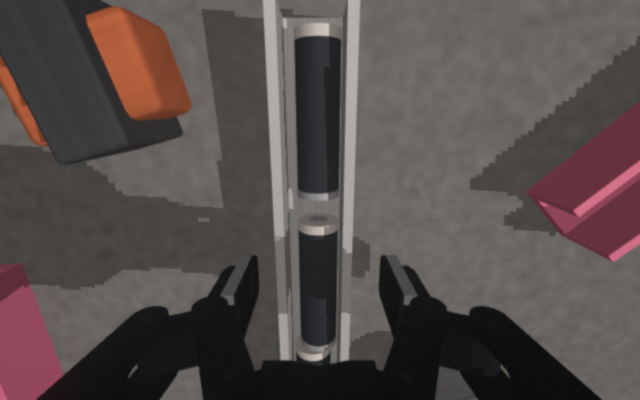

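The chute is centred between the pads and its open end (row ~20) is ahead. Next I close the jaws.

Request:
{"method": "send_rows", "body": {"moves": [[0, 0, 0, 0, 0, 0], [0, 0, 0, 0, 0, 0], [0, 0, 0, 0, 0, 0], [0, 0, 0, 0, 0, 0], [0, 0, 0, 0, 0, 0], [0, 0, 0, 0, 0, 0], [0, 0, 0, 0, 0, 0], [0, 0, 0, 0, 0, 0]], "jaw": 20, "newtons": 60}}

```text
clock: 3.5
ee_pos: [0.4926, -0.1911, 0.029]
eef_rot: [3.14, -0.068, 0.003]
force: [-1.0, -1.0, 7.8]
gripper_width: 0.0308
grip_force: 59.5
```

Request:
{"method": "send_rows", "body": {"moves": [[0, 0, -0.3, 0, 0, 0], [0, 0, -0.8, 0, 0, 0], [0, 0, -1.5, 0, 0, 0], [0, 0, -2.5, 0, 0, 0], [0, 0, -3.5, 0, 0, 0], [0, 0, -5, 0, 0, 0], [0, 0, -6.5, 0, 0, 0], [0, 0, -8, 0, 0, 0], [0, 0, -9.5, 0, 0, 0], [0, 0, -10.7, 0, 0, 0], [0, 0, -11.4, 0, 0, 0], [0, 0, -11.6, 0, 0, 0]]}}

```text
clock: 4.5
ee_pos: [0.4925, -0.191, 0.1455]
eef_rot: [3.14, -0.068, 0.004]
force: [0.3, -1.0, -2.8]
gripper_width: 0.0309
grip_force: 59.6
```

```bash
python3 - <<'E'
from h import *
s=manip.read_state(); print(s["ee_pos"],s["eef_rot"],s["grip_force"],s["force"],s["joints"].round(2))
i=eyes.camera_info("wrist");im=eyes.camera("wrist"); cv2.imwrite("pics/w3.png",im[:,:,::-1])
# plan: chute frame: origin rel TCP
p0,R0=s["ee_pos"],R.from_rotvec(s["eef_rot"]).as_matrix()
lip_t=np.array([.110+.0013,0,.028-.006])  # lip in tool frame (x fwd, z down)
b=np.radians(15.9); m=np.array([.535,.2475,.105]); bx=np.array([np.cos(b),np.sin(b),0])
def pose(th,off,dz):
    Rt=R.from_rotvec(np.radians(th)*np.array([-np.sin(b),np.cos(b),0])).as_matrix()@Rdown(b)
    return m+bx*off+[0,0,dz]-Rt@lip_t,Rt
for th,off,dz in((-5,-.02,.04),(0,-.02,.02),(14,-.02,.012),(50,-.02,.005)):
    p,Rt=pose(th,off,dz); print(th,p.round(3),rel(p,Rt,s))
E
```

```text
[ 0.49248888 -0.19095896  0.1455212 ] [ 3.14021041 -0.06837902  0.00372335] 59.585503935813904 [ 0.32370016 -1.03748714 -2.83118434] [ 0.23  0.52  0.04  2.15 -0.04  0.47 -1.31]
-5 [0.407 0.211 0.157] [-10.26, -39.8, -1.22, 0.86, 4.83, -18.38]
0 [0.409 0.212 0.147] [-10.12, -39.85, -0.2, 0.06, -0.13, -18.39]
14 [0.417 0.214 0.165] [-9.3, -40.12, -2.02, -2.19, -14.01, -18.31]
50 [0.463 0.227 0.209] [-4.73, -41.63, -6.42, -7.97, -49.69, -17.24]
```

View pics/w3.png

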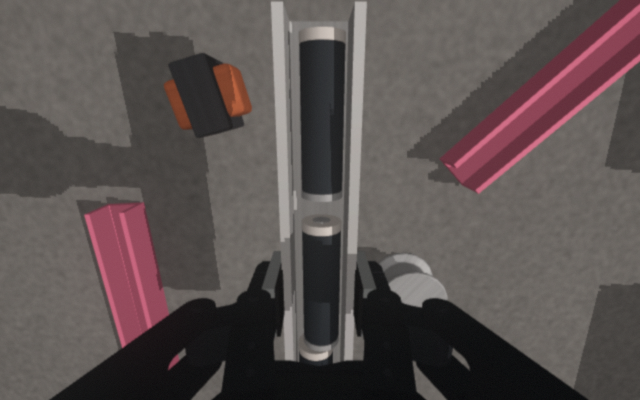

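Chute held (59.6 N), cells undisturbed. The spray can stands next to the path, so I lift above it and retract a little.

Request:
{"method": "send_rows", "body": {"moves": [[-0.1, 0, -0.3, 0, 0.3, 0], [-0.3, 0, -1, 0, 0.8, 0], [-0.7, 0, -2, 0, 1.4, 0], [-1.2, 0, -3.3, 0, 2, 0], [-1.8, 0, -4.8, 0, 2.5, 0], [-2.4, 0, -6.3, 0, 3, 0], [-3, 0, -7.8, 0, 3.4, 0], [-3.5, 0, -9.3, 0, 3.7, 0], [-4, 0, -10.6, 0, 4, 0], [-4.3, 0, -11.7, 0, 4, 0], [-4.5, 0, -12.3, 0, 4, 0], [-4.5, 0, -12.5, 0, 4, 0]]}}

```text
clock: 5.55
ee_pos: [0.4465, -0.189, 0.2698]
eef_rot: [3.137, -0.069, 0.112]
force: [1.0, -0.7, -2.6]
gripper_width: 0.0305
grip_force: 59.6
```

```bash
python3 - <<'E'
from h import *
s=manip.read_state(); print(s["ee_pos"],s["joints"].round(2))
b0=np.radians(-2.5)
def P(x,y,z,yaw,th):
    b=np.radians(yaw); return [x,y,z],R.from_rotvec(np.radians(th)*np.array([-np.sin(b),np.cos(b),0])).as_matrix()@Rdown(b)
print(rel(*P(.45,.02,.27,7,-4),s)); print(rel(*P(.407,.211,.25,15.9,-4),s,*P(.45,.02,.27,7,-4)))
print("can",ray("top",263.9,199.7,.21))
i=eyes.camera_info("wrist");im=eyes.camera("wrist");M=R.from_rotvec(s["eef_rot"]).as_matrix()
for q in([.1113,0,.022],[.1113,.016,-.002],[.1113,-.016,-.002]): print(proj("wrist",s["ee_pos"]+M@q,i))
E
```

```text
[ 0.4465065  -0.18896775  0.26982205] [ 0.27  0.27  0.04  2.16 -0.05  0.65 -1.28]
[-0.57, -20.89, -0.06, 0.69, -0.07, -9.5]
[-2.08, -19.48, 1.86, 0.62, 0.0, -8.88]
can [0.59132594 0.13218295 0.21      ]
[316.13224545  20.7986063 ]
[363.58206011   1.1136615 ]
[267.62477433   1.20579971]
```

Request:
{"method": "send_rows", "body": {"moves": [[0, -0.3, 0, 0, 0, -0.2], [0, -1, 0, 0, 0, -0.5], [0, -2.3, 0, 0, 0, -1], [-0.1, -4, 0, 0.1, 0, -1.8], [-0.2, -6.2, 0, 0.2, 0, -2.8], [-0.2, -8.6, 0, 0.3, 0, -3.9], [-0.3, -11, 0, 0.4, 0, -5], [-0.4, -13.4, 0, 0.4, 0, -6.1], [-0.5, -15.8, 0, 0.5, 0, -7.2], [-0.5, -18, 0, 0.6, 0, -8.2], [-0.6, -19.8, 0, 0.7, 0, -9], [-0.6, -20.9, 0, 0.7, 0, -9.5]]}}

```text
clock: 6.6
ee_pos: [0.4496, 0.0234, 0.2678]
eef_rot: [-3.128, -0.199, -0.108]
force: [0.2, 1.0, -1.1]
gripper_width: 0.0309
grip_force: 59.7
```

Request:
{"method": "send_rows", "body": {"moves": [[-0.1, -0.7, 0.1, 0, 0, -0.3], [-0.2, -1.8, 0.2, 0, 0, -0.8], [-0.3, -3.2, 0.4, 0.1, 0, -1.5], [-0.6, -5, 0.6, 0.2, 0, -2.3], [-0.8, -7, 0.8, 0.2, 0, -3.2], [-1, -9.2, 1, 0.3, 0, -4.2], [-1.2, -11.4, 1.2, 0.4, 0, -5.2], [-1.5, -13.6, 1.4, 0.4, 0, -6.2], [-1.7, -15.8, 1.6, 0.5, 0, -7.2], [-1.9, -17.6, 1.8, 0.6, 0, -8], [-2, -18.9, 1.8, 0.6, 0, -8.6], [-2, -19.5, 1.8, 0.6, 0, -8.9]]}}

```text
clock: 7.6
ee_pos: [0.4071, 0.213, 0.2487]
eef_rot: [-3.099, -0.438, -0.108]
force: [0.2, 0.2, -2.0]
gripper_width: 0.0307
grip_force: 59.9
```

```bash
cat >> h.py <<'E'
lip_t=np.array([.1113,0,.022]); b=np.radians(15.9); mouth=np.array([.535,.2475,.105]); bx=np.array([np.cos(b),np.sin(b),0])
def pose(th,off,dz,m=mouth):
    Rt=R.from_rotvec(np.radians(th)*np.array([-np.sin(b),np.cos(b),0])).as_matrix()@Rdown(b)
    return m+bx*off+[0,0,dz]-Rt@lip_t,Rt
E
python3 - <<'E'
from h import *
s=manip.read_state(); print(s["ee_pos"],s["joints"].round(2),s["grip_force"])
i=eyes.camera_info("wrist");im=eyes.camera("wrist");cv2.imwrite("pics/w4.png",im[:,:,::-1])
by=np.array([-bx[1],bx[0],0])
for a in(-1,1):
  for c in(-1,1): print(proj("wrist",mouth+.031*a*bx+.031*c*by,i).round())
for r in eyes.regions_of("cell","wrist")[:4]: print(r["confidence"],r["rect"])
for th,off,dz in((0,-.02,.03),(12,-.02,.015),(50,-.02,.006)):
    p,Rt=pose(th,off,dz); print(th,p.round(3),rel(p,Rt,s))
E
```

```text
[0.40710301 0.2130325  0.24873128] [-0.5   0.27 -0.15  2.23  0.12  0.58 -2.03] 59.92892503738403
[358.  91.]
[282.  91.]
[360.   6.]
[280.   6.]
0.94 [310.7, 282.2, 44.0, 142.2]
0.93 [315.3, 115.4, 43.6, 176.5]
0.62 [312.2, 355.1, 37.0, 20.4]
0 [0.409 0.212 0.157] [-0.52, 0.19, 9.16, -0.03, -3.98, 0.17]
12 [0.415 0.213 0.165] [0.23, 0.2, 8.44, -0.01, -15.98, 0.18]
50 [0.463 0.227 0.21 ] [5.5, 0.21, 4.22, 0.05, -53.98, 0.18]
```

View pics/w4.png

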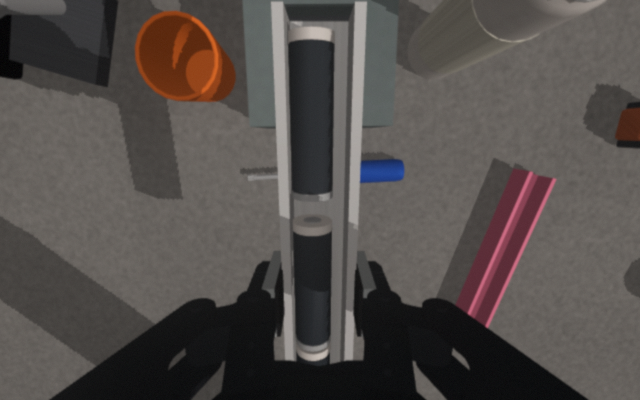

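The box front edge is at row 126, columns 250–396, within 3 mm of my estimate. All three cells are in place. Before tilting I check the gripper/camera clearance to the raised lid.

```bash
python3 - <<'E'
from h import *
from scipy.optimize import minimize_scalar
uv=np.array([150+(481-288)/3.6,170+62/3.6])
ed=lambda a:mouth+[0,0,.001]+bx*(.06+.12*np.cos(np.pi-a)) +np.array([0,0,.12*np.sin(a)])
r=minimize_scalar(lambda a:np.sum((proj("top",ed(a))-uv)**2),bounds=(1.4,2.2),method="bounded");print("lid",r.x,r.fun,ed(r.x))
L=r.x
for th in(36,40,45,50):
    p,Rt=pose(th,-.02,.006); 
    for n,q in(("cam",[.076,0,-.122]),("cam+",[.10,0,-.11]),("body",[.042,0,-.051])):
        w=p+Rt@q-mouth; d=np.array([w@bx-.06,w[2]-.001]); 
        n_=np.array([-np.sin(L),-np.cos(L)]) # normal toward mouth side
        u=np.array([-np.cos(L),np.sin(L)])
        print(th,n,w.round(3),"clear",(d@n_).round(3),"along",(d@u).round(3))
E
```

```text
lid 1.7891964067910944 0.09735037189389815 [0.6177099  0.27106054 0.22314944]
36 cam [0.035 0.01  0.143] clear 0.054 along 0.134
36 cam+ [0.047 0.013 0.119] clear 0.037 along 0.113
36 body [-0.032 -0.009  0.106] clear 0.114 along 0.082
40 cam [0.044 0.012 0.139] clear 0.044 along 0.132
40 cam+ [0.054 0.015 0.114] clear 0.028 along 0.11
40 body [-0.025 -0.007  0.106] clear 0.107 along 0.084
45 cam [0.055 0.016 0.133] clear 0.032 along 0.128
45 cam+ [0.063 0.018 0.107] clear 0.018 along 0.105
45 body [-0.017 -0.005  0.107] clear 0.098 along 0.086
50 cam [0.065 0.019 0.126] clear 0.02 along 0.123
50 cam+ [0.071 0.02  0.1  ] clear 0.008 along 0.099
50 body [-0.008 -0.002  0.106] clear 0.09 along 0.088
```

Request:
{"method": "send_rows", "body": {"moves": [[0, 0.1, 0.5, 0, -0.5, 0], [-0.1, 0.2, 1.5, 0, -1, 0], [-0.2, 0.2, 3, 0, -2, 0], [-0.3, 0.2, 4.7, 0, -3, 0], [-0.4, 0.2, 6.4, 0, -4, 0], [-0.3, 0.2, 7.7, 0, -6, 0], [-0.2, 0.2, 8.4, 0, -9, 0], [-0.1, 0.2, 8.6, 0, -12, 0], [0, 0.2, 8.6, 0, -13.5, 0], [0, 0.2, 8.5, 0, -14, 0], [0, 0.2, 8.5, 0, -14, 0]]}}

```text
clock: 8.62
ee_pos: [0.4146, 0.2103, 0.1635]
eef_rot: [3.076, 0.428, -0.27]
force: [-0.7, -0.6, -2.7]
gripper_width: 0.0312
grip_force: 59.9
```

```bash
python3 - <<'E'
from h import *
s=manip.read_state(); M=R.from_rotvec(s["eef_rot"]).as_matrix();print(s["ee_pos"],s["joints"].round(2),s["force"]);w=s["ee_pos"]+M@lip_t-mouth
print("lip bx,by,z",w@bx,w@[-bx[1],bx[0],0],w[2],"tilt",np.degrees(np.arcsin(-M[2,0])))
for th in (17,24,31,38,42):
    print(th,rel(*pose(th,-.022,.007-.0*th),s))
E
```

```text
[0.4145519  0.21026157 0.16345833] [-0.42  0.5  -0.19  2.15  0.06  0.67 -1.94] [-0.66429978 -0.56678527 -2.66261984]
lip bx,by,z -0.020284597896838754 -0.0029511788692943588 0.017383983268955336 tilt 10.044164664639206
17 [0.36, -0.28, -0.28, -0.01, -6.96, -0.07]
24 [0.87, -0.28, -1.57, -0.02, -13.96, -0.07]
31 [1.53, -0.28, -2.78, -0.02, -20.96, -0.07]
38 [2.34, -0.29, -3.91, -0.03, -27.96, -0.07]
42 [2.86, -0.29, -4.5, -0.03, -31.96, -0.07]
```

Request:
{"method": "send_rows", "body": {"moves": [[0.4, 0, -0.3, 0, -7, 0], [0.9, 0, -1.6, 0, -14, 0], [1.5, 0, -2.8, 0, -21, 0], [2.3, 0, -3.9, 0, -28, 0], [2.9, 0, -4.5, 0, -32, 0], [2.9, 0, -4.5, 0, -32, 0], [2.9, 0, -4.5, 0, -32, 0], [2.9, 0, -4.5, 0, -32, 0], [2.9, 0, -4.5, 0, -32, 0], [2.9, 0, -4.5, 0, -32, 0], [2.9, 0, -4.5, 0, -32, 0], [2.9, 0, -4.5, 0, -32, 0]]}}

```text
clock: 9.62
ee_pos: [0.4487, 0.2212, 0.204]
eef_rot: [2.817, 0.395, -1.079]
force: [-0.3, -0.3, -0.8]
gripper_width: 0.0308
grip_force: 60.3
```

```bash
python3 - <<'E'
from h import *
s=manip.read_state(); M=R.from_rotvec(s["eef_rot"]).as_matrix();w=s["ee_pos"]+M@lip_t-mouth
print("lip bx,by,z",w@bx,w@[-bx[1],bx[0],0],w[2],"tilt",np.degrees(np.arcsin(-M[2,0])),s["force"],s["joints"].round(2))
a=eyes.camera("wrist"); t=eyes.camera("top"); c=np.hstack([cv2.resize(a,(480,300)),cv2.resize(t[160:290,140:300],(320,260))[:,:] if 0 else cv2.copyMakeBorder(cv2.resize(t[160:290,140:300],(320,260)),0,40,0,0,0)])
cv2.imwrite("pics/p1.png",c[:,:,::-1])
E
```

```text
lip bx,by,z -0.022058154233872345 -0.0015720302809534017 0.008289464203057553 tilt 41.92716022940255 [-0.27923583 -0.25364702 -0.79890328] [-0.35  0.72 -0.22  1.74 -0.05  1.4  -1.83]
```

View pics/p1.png

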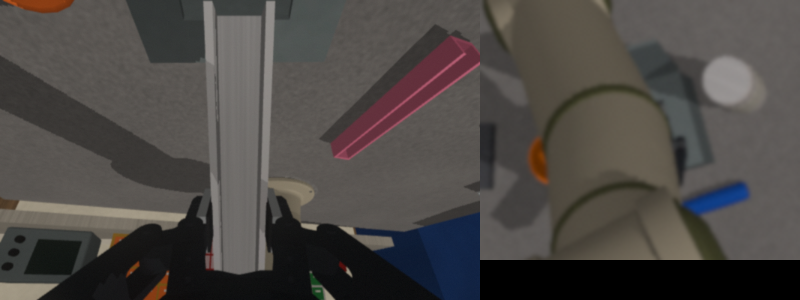

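Both views show the chute is empty, and the force reading dropped by about the weight of three cells. I back out, level the chute and return it to its original free spot.

```bash
python3 - <<'E'
from h import *
s=manip.read_state()
p1,R1=pose(42,-.03,.06); p2,R2=pose(0,-.02,.11);p3,R3=np.array([.45,.0,.27]),Rdown(np.radians(5)); 
p4,R4=np.array([.4926,-.191,.12]),Rdown(np.radians(-2.5))
print(rel(p1,R1,s),p2,rel(p2,R2,s)); print(rel(p3,R3,s,p2,R2)); print(rel(p4,R4,s,p3,R3))
E
```

```text
[-4.07, -0.17, -3.34, 0.03, -0.05, 0.05] [0.40872337 0.21152915 0.237     ] [-5.29, -0.18, 0.29, 0.01, 41.95, 0.06]
[-1.83, 21.47, -3.3, 0.0, 0.0, 10.9]
[2.58, 19.4, 15.0, 0.0, 0.0, 7.5]
```

Request:
{"method": "send_rows", "body": {"moves": [[-2, 0, -1.6, 0, 0, 0], [-4, 0, -3.3, 0, 0, 0], [-5, 0, -4, 0, 6, 0], [-6, 0, -4, 0, 13, 0], [-6, 0, -3.5, 0, 20, 0], [-6, 0, -2.5, 0, 27, 0], [-5.8, 0, -1.2, 0, 34, 0], [-5.4, 0, -0.4, 0, 40, 0], [-5.3, -0.2, 0.2, 0, 42, 0], [-5.3, -0.2, 0.3, 0, 42, 0], [-5.3, -0.2, 0.3, 0, 42, 0]]}}

```text
clock: 10.63
ee_pos: [0.4081, 0.2118, 0.2371]
eef_rot: [3.111, 0.437, -0.002]
force: [0.6, -0.4, -0.6]
gripper_width: 0.0306
grip_force: 60.2
```

Request:
{"method": "send_rows", "body": {"moves": [[-0.2, 0.5, -2, 0, 0, 0.5], [-0.4, 2, -3.3, 0, 0, 1], [-0.6, 4.5, -3.3, 0, 0, 2], [-0.8, 7, -3.3, 0, 0, 3], [-1, 9.5, -3.3, 0, 0, 4.5], [-1.2, 12, -3.3, 0, 0, 6], [-1.4, 14.5, -3.3, 0, 0, 7.5], [-1.6, 17, -3.3, 0, 0, 9], [-1.7, 19.2, -3.3, 0, 0, 10], [-1.8, 20.8, -3.3, 0, 0, 10.7], [-1.8, 21.5, -3.3, 0, 0, 10.9], [-1.8, 21.5, -3.3, 0, 0, 10.9]]}}

```text
clock: 11.63
ee_pos: [0.4517, -0.0013, 0.2698]
eef_rot: [-3.138, -0.134, 0.001]
force: [-0.0, 0.4, -1.1]
gripper_width: 0.031
grip_force: 60.2
```

Request:
{"method": "send_rows", "body": {"moves": [[0, 0.7, 0, 0, 0, 0.3], [0.3, 2.5, 0, 0, 0, 1], [0.6, 5, 0.5, 0, 0, 2], [1, 8, 1, 0, 0, 3], [1.4, 11, 2, 0, 0, 4.2], [1.8, 14, 4, 0, 0, 5.4], [2.2, 16.8, 6, 0, 0, 6.5], [2.5, 18.8, 8.5, 0, 0, 7.3], [2.6, 19.4, 11, 0, 0, 7.5], [2.6, 19.4, 13, 0, 0, 7.5], [2.6, 19.4, 14.5, 0, 0, 7.5], [2.6, 19.4, 15, 0, 0, 7.5]]}}

```text
clock: 12.63
ee_pos: [0.493, -0.1898, 0.1174]
eef_rot: [-3.139, 0.065, 0.005]
force: [0.9, -0.4, -1.5]
gripper_width: 0.0309
grip_force: 60.2
```

```bash
python3 - <<'E'
from h import *
s=manip.read_state(); M=R.from_rotvec(s["eef_rot"]).as_matrix(); print(s["clock"],s["ee_pos"],M.round(3).tolist(),s["force"],s["gripper_width"])
print(rel([.4926,-.191,.029],Rdown(np.radians(-2.5)),s))
a=eyes.camera("wrist"); t=eyes.camera("top"); t=t[160:290,130:290]
c=np.hstack([cv2.resize(a,(480,300)),cv2.resize(t,(320,300))])
cv2.imwrite("pics/p2.png",c[:,:,::-1])
E
```

```text
12.6333 [ 0.49303642 -0.18975705  0.1173882 ] [[0.999, -0.041, -0.003], [-0.041, -0.999, 0.002], [-0.003, -0.002, -1.0]] [ 0.92596095 -0.35400326 -1.49252173] 0.030914425116161857
[-0.01, 0.14, 8.84, -0.1, 0.19, 0.13]
```

View pics/p2.png

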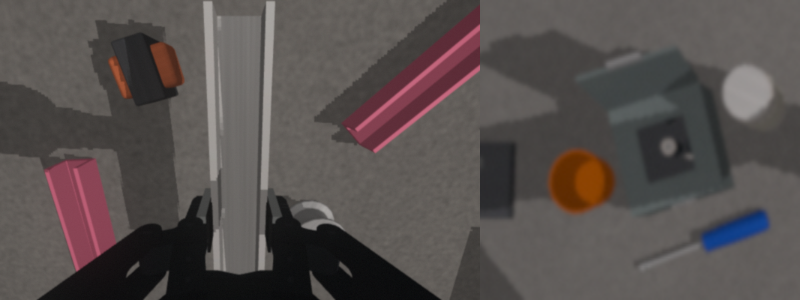

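The chute is empty and level, and the cells are in the box. One shows its end at (668,147), standing inside the hole. I lower the chute.

Request:
{"method": "send_rows", "body": {"moves": [[0, 0, 1, 0, 0, 0], [0, 0.1, 3, 0, 0, 0], [0, 0.1, 5, 0, 0, 0], [0, 0.1, 6.5, 0, 0, 0], [0, 0.1, 7.6, 0, 0, 0], [0, 0.1, 8.2, 0, 0, 0], [0, 0.1, 8.6, 0, 0, 0], [0, 0.1, 8.8, 0, 0, 0], [0, 0.1, 8.8, 0, 0, 0], [0, 0.1, 8.8, 0, 0, 0]]}}

```text
clock: 13.57
ee_pos: [0.4937, -0.1919, 0.0322]
eef_rot: [3.141, -0.067, 0.001]
force: [-0.2, 0.1, -1.1]
gripper_width: 0.0309
grip_force: 60.2
```

Request:
{"method": "send_rows", "body": {"moves": [[0, 0, 0.1, 0, 0, 0], [0, 0, 0.2, 0, 0, 0], [0, 0, 0.3, 0, 0, 0], [0, 0, 0.3, 0, 0, 0]]}}

```text
clock: 13.9
ee_pos: [0.4936, -0.1919, 0.029]
eef_rot: [-3.141, 0.067, -0.001]
force: [-0.3, 0.2, 2.9]
gripper_width: 0.0311
grip_force: 60.6
```

Contact. Release and rise.

Request:
{"method": "send_rows", "body": {"moves": [[0, 0, 0, 0, 0, 0], [0, 0, 0, 0, 0, 0], [0, 0, 0, 0, 0, 0], [0, 0, 0, 0, 0, 0], [0, 0, 0, 0, 0, 0], [0, 0, 0, 0, 0, 0]], "jaw": 65}}

```text
clock: 14.4
ee_pos: [0.4934, -0.1918, 0.0286]
eef_rot: [-3.141, 0.067, 0.0]
force: [-0.2, 0.1, 0.7]
gripper_width: 0.0552
grip_force: 0.0
```

Request:
{"method": "send_rows", "body": {"moves": [[0, 0, -0.5, 0, 0, 0], [0, 0, -1.5, 0, 0, 0], [0, 0, -3.5, 0, 0, 0], [0, 0, -7, 0, 0, 0], [0, 0, -11, 0, 0, 0], [0, 0, -15, 0, 0, 0], [0, 0, -19, 0, 0, 0], [0, 0, -23, 0, 0, 0], [0, 0, -27, 0, 0, 0], [0, 0, -29, 0, 0, 0], [0, 0, -29, 0, 0, 0]]}}

```text
clock: 15.32
ee_pos: [0.4947, -0.1925, 0.3247]
eef_rot: [3.139, -0.068, 0.014]
force: [0.6, 0.2, 0.6]
gripper_width: 0.0557
grip_force: 0.0
```

```bash
python3 - <<'E'
from h import *
s=manip.read_state(); print(s["clock"],s["ee_pos"],s["joints"].round(2),s["force"])
a=eyes.camera("wrist"); t=eyes.camera("top")[160:290,150:290]; 
c=np.hstack([cv2.resize(a,(400,250)),cv2.resize(t,(270,250))])
cv2.imwrite("pics/p3.png",c[:,:,::-1])
for n in("wrist","top","scene"):
  if n=="scene": eyes.camera(n)
  for r in eyes.regions_of("lid",n)[:2]: print(n,r["confidence"],r["rect"])
E
```

```text
15.3167 [ 0.49472413 -0.19245815  0.32472024] [ 0.26  0.28  0.    1.96 -0.    0.89 -1.35] [0.62913802 0.24096128 0.60781047]
top 0.73 [182.1, 239.6, 32.3, 27.2]
top 0.57 [206.5, 193.3, 65.8, 29.0]
```

```bash
python3 - <<'E'
from h import *
s=manip.read_state()
def corner(th,r=.09,e=0): # box-frame x,z of tip corner
    return .06-r*np.cos(th)+(.005+e)*np.sin(th), .106+r*np.sin(th)+(.005+e)*np.cos(th)
def P(x,z): return np.array([*(mouth+bx*(x+.011))[:2],z+.022]),Rdown(b)
A=P(.06+.055,.30); B=P(.06+.055,.195)
print("A",A[0],rel(*A,s)); print("B",B[0],rel(*B,s,*A))
prev=B
for th in np.linspace(1.57,0,15): print(round(th,2),rel(*P(*corner(th)),s,*B))
# instrument near box: scene view, corners guess
for u,v in((432,195),(470,205),(478,207)): print("inst base",ray("scene",u,v,0).round(3))
for r in eyes.regions_of("chute","top")[:3]:
    pts=np.argwhere(r["pixels"])[:,::-1].astype(np.float32); bb=cv2.boxPoints(cv2.minAreaRect(pts)); print(r["confidence"],[ray("top",*p,.03)[:2].round(3).tolist() for p in bb])
for (u,v) in ((125,78),(221,65),(230,128),(135,137)): print("inst", ray("top",u,v,.12).round(3))
E
```

```text
A [0.65617941 0.28201886 0.322     ] [14.31, -48.02, -0.44, -0.07, 0.13, -18.35]
B [0.65617941 0.28201886 0.217     ] [0.0, 0.0, 10.5, 0.0, 0.0, 0.0]
1.57 [-5.01, 0.0, -0.1, 0.0, 0.0, 0.0]
1.46 [-6.02, 0.0, -0.1, 0.0, 0.0, 0.0]
1.35 [-7.02, -0.0, 0.02, 0.0, 0.0, 0.0]
1.23 [-8.01, 0.0, 0.24, 0.0, 0.0, 0.0]
1.12 [-8.96, 0.0, 0.58, 0.0, 0.0, 0.0]
1.01 [-9.87, -0.0, 1.02, 0.0, 0.0, 0.0]
0.9 [-10.72, 0.0, 1.55, 0.0, 0.0, 0.0]
0.78 [-11.51, -0.0, 2.18, 0.0, 0.0, 0.0]
0.67 [-12.23, 0.0, 2.9, 0.0, 0.0, 0.0]
0.56 [-12.86, 0.0, 3.69, 0.0, 0.0, 0.0]
0.45 [-13.39, -0.0, 4.55, 0.0, 0.0, 0.0]
0.34 [-13.83, 0.0, 5.46, 0.0, 0.0, 0.0]
0.22 [-14.16, -0.0, 6.41, 0.0, 0.0, 0.0]
0.11 [-14.39, 0.0, 7.4, 0.0, 0.0, 0.0]
0.0 [-14.5, 0.0, 8.4, 0.0, 0.0, 0.0]
inst base [0.807 0.272 0.   ]
inst base [0.92  0.282 0.   ]
inst base [0.942 0.285 0.   ]
0.89 [[0.497, -0.003], [0.497, -0.035], [0.28, -0.036], [0.279, -0.005]]
0.81 [[0.575, -0.336], [0.675, -0.456], [0.643, -0.483], [0.542, -0.363]]
0.77 [[0.383, -0.167], [0.603, -0.174], [0.602, -0.212], [0.382, -0.204]]
inst [0.908 0.505 0.12 ]
inst [0.943 0.26  0.12 ]
inst [0.78  0.233 0.12 ]
inst [0.755 0.474 0.12 ]
```

Request:
{"method": "send_rows", "body": {"moves": [[3, -10, -0.4, 0, 0, -4], [6, -20, -0.4, 0, 0, -8], [9, -30, -0.4, 0, 0, -12], [12, -40, -0.4, 0, 0, -16], [14.3, -48, -0.4, 0, 0, -18.3], [14.3, -48, -0.4, 0, 0, -18.3], [14.3, -48, -0.4, 0, 0, -18.3], [14.3, -48, -0.4, 0, 0, -18.3], [14.3, -48, -0.4, 0, 0, -18.3], [14.3, -48, -0.4, 0, 0, -18.3], [14.3, -48, -0.4, 0, 0, -18.3], [14.3, -48, -0.4, 0, 0, -18.3]], "jaw": 0}}

```text
clock: 16.67
ee_pos: [0.6566, 0.2826, 0.3213]
eef_rot: [3.111, 0.433, -0.003]
force: [0.0, -0.5, 0.2]
gripper_width: 0.0003
grip_force: 0.0
```

Request:
{"method": "send_rows", "body": {"moves": [[0, 0, 0, 0, 0, 0], [0, 0, 0, 0, 0, 0], [0, 0, 0, 0, 0, 0]]}}

```text
clock: 16.92
ee_pos: [0.6562, 0.2803, 0.3211]
eef_rot: [3.11, 0.433, -0.004]
force: [0.9, -0.3, -0.0]
gripper_width: 0.0001
grip_force: 0.0
```

```bash
python3 - <<'E'
from h import *
s=manip.read_state(); print(s["clock"],s["ee_pos"],s["joints"].round(2),s["gripper_width"],s["force"])
w=s["ee_pos"]-mouth; print("bx",w@bx, "by",w@[-bx[1],bx[0],0]); print(rel([.656,.282,.217],Rdown(b),s))
E
```

```text
16.9167 [0.6561565  0.28026226 0.32113956] [-0.39  0.53 -0.16  1.55  0.09  1.07 -1.86] 6.680744028193057e-05 [ 0.87839663 -0.30504343 -0.04003633]
bx 0.12549672985040614 by -0.0016831198757052837
[0.06, -0.18, 10.41, 0.05, 0.14, -0.03]
```

Lower behind the lid, then swing it along its arc.

Request:
{"method": "send_rows", "body": {"moves": [[0, 0, 2, 0, 0, 0], [0, 0, 5, 0, 0, 0], [0, 0, 8, 0, 0, 0], [0, 0, 10, 0, 0, 0], [0, 0, 10.4, 0, 0, 0], [0, 0, 10.4, 0, 0, 0]]}}

```text
clock: 17.42
ee_pos: [0.6561, 0.2786, 0.2175]
eef_rot: [3.111, 0.43, -0.004]
force: [0.3, 0.1, 1.0]
gripper_width: 0.0003
grip_force: 0.0
```

Request:
{"method": "send_rows", "body": {"moves": [[-0.7, 0, 0, 0, 0, 0], [-1.5, 0, 0, 0, 0, 0], [-2.3, 0, 0, 0, 0, 0], [-3.1, 0, 0, 0, 0, 0], [-4, 0, 0, 0, 0, 0], [-5, 0, -0.1, 0, 0, 0], [-6, 0, -0.1, 0, 0, 0], [-7, 0, 0, 0, 0, 0], [-8, 0, 0.2, 0, 0, 0], [-9, 0, 0.6, 0, 0, 0], [-9.9, 0, 1, 0, 0, 0], [-10.7, 0, 1.5, 0, 0, 0]]}}

```text
clock: 18.42
ee_pos: [0.5523, 0.2512, 0.2034]
eef_rot: [-3.111, -0.434, 0.001]
force: [1.1, 0.2, 0.7]
gripper_width: 0.0003
grip_force: 0.4
```

Request:
{"method": "send_rows", "body": {"moves": [[-0.4, 0, 0.3, 0, 0, 0], [-0.8, 0, 0.7, 0, 0, 0], [-1.5, 0, 1.3, 0, 0, 0], [-2.1, 0, 2.1, 0, 0, 0], [-2.6, 0, 3, 0, 0, 0], [-3.1, 0, 3.9, 0, 0, 0], [-3.4, 0, 4.8, 0, 0, 0], [-3.7, 0, 5.6, 0, 0, 0], [-3.8, 0, 6.2, 0, 0, 0], [-3.8, 0, 6.5, 0, 0, 0], [-3.8, 0, 6.5, 0, 0, 0]]}}

```text
clock: 19.33
ee_pos: [0.5168, 0.2411, 0.1379]
eef_rot: [3.111, 0.434, -0.002]
force: [0.9, -0.9, -0.5]
gripper_width: 0.0002
grip_force: 0.0
```

```bash
python3 - <<'E'
from h import *
s=manip.read_state(); print(s["clock"],s["ee_pos"],s["force"]); w=s["ee_pos"]-mouth; print("bx",w@bx,"tip z",s["ee_pos"][2]-.022)
E
```

```text
19.3333 [0.51675629 0.24109898 0.13790912] [ 0.89729798 -0.93012774 -0.50914273]
bx -0.019299350907555923 tip z 0.11590911676308455
```

Request:
{"method": "send_rows", "body": {"moves": [[-0.5, 0, 0.2, 0, 0, 0], [-1, 0, 0.4, 0, 0, 0], [-1, 0, 0.6, 0, 0, 0], [-1, 0, 0.6, 0, 0, 0]]}}

```text
clock: 19.67
ee_pos: [0.5063, 0.2381, 0.1331]
eef_rot: [3.111, 0.434, -0.002]
force: [-2.2, -0.2, 3.5]
gripper_width: 0.0001
grip_force: 1.9
```

Request:
{"method": "send_rows", "body": {"moves": [[0, 0, 0.2, 0, 0, 0], [0, 0, 0.3, 0, 0, 0], [0, 0, 0.4, 0, 0, 0], [0, 0, 0.4, 0, 0, 0]]}}

```text
clock: 20.0
ee_pos: [0.5064, 0.2382, 0.1324]
eef_rot: [3.111, 0.433, 0.001]
force: [-13.4, -4.8, 46.5]
gripper_width: 0.0001
grip_force: 23.2
```

It is a hard stop at the shut height, so I back off.

Request:
{"method": "send_rows", "body": {"moves": [[0, 0, -0.5, 0, 0, 0], [0, 0, -1.5, 0, 0, 0], [0, 0, -4, 0, 0, 0], [0, 0, -8, 0, 0, 0], [0, 0, -12, 0, 0, 0], [0, 0, -14, 0, 0, 0]]}}

```text
clock: 20.5
ee_pos: [0.5083, 0.239, 0.2734]
eef_rot: [-3.11, -0.433, -0.007]
force: [0.8, 0.3, -0.4]
gripper_width: -0.0001
grip_force: 0.0
```

Request:
{"method": "send_rows", "body": {"moves": [[-1, 5, 0, 0, 0, 0], [-2, 10, 0, 0, 0, 0], [-3, 15, 0, 0, 0, 0], [-3, 20, 0, 0, 0, 0], [-3, 25, 0, 0, 0, 0], [-3, 28, 0, 0, 0, 0], [-3, 28, 0, 0, 0, 0], [-3, 28, 0, 0, 0, 0], [-3, 28, 0, 0, 0, 0]]}}

```text
clock: 21.25
ee_pos: [0.555, -0.0414, 0.2688]
eef_rot: [3.112, 0.426, 0.0]
force: [0.5, 0.2, 0.4]
gripper_width: -0.0001
grip_force: 0.0
```

```bash
python3 - <<'E'
from h import *
s=manip.read_state(); print(s["clock"],s["ee_pos"],s["force"])
t=eyes.camera("top")[150:300,140:460]; sc=eyes.camera("scene")[110:280,190:440]
c=np.vstack([cv2.resize(t,(800,300)),cv2.resize(sc,(800,300))]) if 0 else np.vstack([cv2.resize(t,(640,300)),cv2.resize(sc,(441,300))[:,:] if 0 else cv2.copyMakeBorder(cv2.resize(sc,(441,300)),0,0,0,199,0)])
cv2.imwrite("pics/f.png",c[:,:,::-1])
E
```

```text
21.25 [ 0.55504673 -0.04140377  0.26879787] [0.46948579 0.17978893 0.43283762]
```

View pics/f.png

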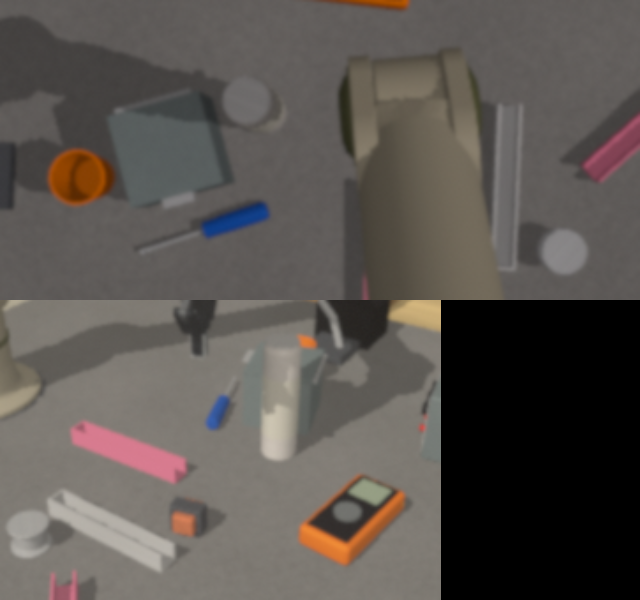

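The final view shows the lid shut flat with its tab at (180,198), the chute flat and empty at (508,185), and the can, cup, screwdriver, reel, transformer and multimeter all standing in place. The robot is clear, so I hand in.

```bash
python3 -c "
from workcell import manip
print(manip.finish_job())"
```

```text
the job is handed in; nothing more can be done
None
```

The job is handed in at about 21 s on the robot's clock: the three cells are in the box, the empty chute is back flat and upright on the bench, and the lid is shut. While checking that the lid was shut, the closed fingertips pressed it at 46 N on the wrist sensor; I read the 40 N limit as covering only the arm and gripper body.

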